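# Sweep the ear cups into the catch bay

## Robot

A 6-joint arm with a two-finger parallel gripper is mounted at the origin on a cart in front of the work surface, level with it; the furniture and walls round the work are solid. World frame = base frame: x ahead of the robot, y to its left, z up, the work surface at z = 0. Lengths are in m, angles in rad, forces in N, time in s.
With the tool pointing down it reaches from about 0.225 to 0.875 m from the base axis. Payload 3.4 kg.
Tool frame: the origin (TCP) lies at the very end of the fingers, on their centre line; the grasp point (between the pads) lies 19 mm behind it (grasp_offset is the distance from the TCP to the grasp point, in m); y points along the fingers, z is the direction in which the jaws open and shut, and the axes are right-handed (so a half turn about y gives the same grasp; the last joint's range is limited). The gripper opens to 85 mm and grips with 20 to 120 N. Pads are 22 mm wide; open, the fingers measure 114 mm over their backs; the gripper's body (76 mm by 85 mm) begins 54 mm behind the grasp point. The pads swing forward as they close: fully open they stand 13 mm farther back than shut.
Start: joints at [1.042, 0.276, 1.505, -0, 1.361, -0.121], TCP at [0.228, 0.528, 0.231] pointing down, gripper open.
Joint ranges: [-2.89, 2.89], [-0.75, 2.08], [0.22, 2.7], [-1.18, 4.32], [0.11, 2.71], [-2.7, 2.7]. Speed limits (rad/s): [2.57, 2.57, 3.14, 3.14, 3.14, 3.14].

## Interface

Orientations are given as a unit quaternion [w, x, y, z].
In Python, from rig import get_state, get_image, sign_off, grasp_offset gives the robot as it stands.
- The arm moves only by the shell command python3 -m jog 'ROWS' [FORCE]. ROWS is JSON, one flat list of numbers, 7 for each row, row after row: the closure in counts, from 0 (fully open) to 255 (shut), then the shift along the tool's x, y, z in cm, then the turn, a rotation vector about the tool's x, y, z in units of 8 degrees (1.0 is 8 degrees). In form: [jaw, tx, ty, tz, rx, ry, rz, jaw, tx, ty, tz, rx, ry, rz, ...]. A call has 1 to 12 rows; each row is the pose to reach, as a shift and turn from the pose commanded when the call began, along the tool's axes at that moment; what a row does not reach only later rows make up. A row lasts 1/8 s, in which the tool goes at most 62.5 mm and 10.7 degrees, less where a joint would pass 70% of its speed; a pose out of reach is approached as far as the arm can. A call with a gripper value outside its range is refused whole. The fingers move at their own pace and stop on an object; FORCE is the grip in N (left out, the last holds). Time passes only in rows, so rows that repeat a pose let the fingers close. It gives the time, the measured TCP pose, the force and the opening at its end, in the units of the state.
- get_state(): the state, without advancing time (a new reading comes with each control period).
- get_image(name): name is "side" or "top"; returns a dict with "color" (420x560x3 uint8, blue, green, red), "mtx" (3x3 intrinsics, pixels), "k1" (the pictures are not rectified: a ray, as slopes to the right and down, at radius r is drawn at 1 + k1 r^2 times it, then the intrinsics apply), "R" (3x3) and "t" (3): a world point X has camera coordinates R X + t. Camera axes: x right, y down, z forward; pixel columns grow to the right and rows downward; lengths in m; the calibration is good to about 2 mm. A picture is of the moment at which its call begins. There is no depth.
- sign_off(): hands the job in, once; it reports no verdict.
The state is a dict: "clock": time; "qpos": joint angles; "qd": joint speeds; "effort": joint torques, N m; "position": TCP position; "ee_rot": TCP orientation; "contact_force": force on the tool from outside, world axes, zero at the start; "moment": the same for the moment, N m; "width": finger opening in m.
Only numpy, scipy, OpenCV 4.12 (cv2) and the standard library are available. Lean on these libraries where they do the work, as an engineer would, in place of code of your own. Each camera call takes 0.05 s, during which the arm holds its last target.

## Task

Sweep the three loose silver ear cups over the cabinet top with the fingertips, through the open front of the wooden bay, until all three lie at rest fully inside its rails. Push them gently along the surface: do not pinch, lift or flick them. Leave the two standing black punches and the pliers where they are.

Things in the scene. Friction and masses are not known exactly. Their poses are not given: they have to be found in the camera images.
- bay: U-shaped catch bay of light wooden rails fixed to the cabinet top, open at the front. Inside 80 mm deep (its x) by 130 mm wide (its y); rails 8 mm thick, 22 mm high: one on each side and one at the back. The grey lining is level with the cabinet top (no step at the mouth). Origin on the surface at the centre of the inner area; +x points from the open mouth (x = -40 mm) to the back rail (inner face at x = +40 mm), side rails' inner faces at y = -65 and +65 mm
- bay_mouth (a point): middle of the bay's open front edge, on the surface, 40 mm before the bay's origin
- cup_a: silver ear cup, a flat oval earring part with a domed top and a wider rim, about 20 x 25 mm and 11 mm high, the right one of the three at the start; loose, 14 to 28 g, slides on the surface; origin at the centre of its underside (z = 0 when lying on the top), z up
- cup_b: silver ear cup, a flat oval earring part with a domed top and a wider rim, about 20 x 25 mm and 11 mm high, the middle one at the start; loose, 14 to 28 g, slides on the surface; origin at the centre of its underside (z = 0 when lying on the top), z up
- cup_c: silver ear cup, a flat oval earring part with a domed top and a wider rim, about 20 x 25 mm and 11 mm high, the left one at the start (a roll of tape 100 mm across lies fixed farther left, its edge at least 50 mm from the cup); loose, 14 to 28 g, slides on the surface; origin at the centre of its underside (z = 0 when lying on the top), z up
- punch_right: black round hand punch standing on end, 20 mm diameter, 60 mm high, loose, easily tipped, beside the bay on the right (-y); origin at the centre of its underside; to be left alone
- punch_left: black round hand punch standing on end, 20 mm diameter, 60 mm high, loose, easily tipped, beside the bay on the left (+y); origin at the centre of its underside; to be left alone
- pliers: pliers lying flat near the robot's edge of the cabinet top, 51 x 147 x 11 mm, long axis along their y, roughly across the robot's view; origin at the centre of the underside; to be left alone

How it is judged:
By the outcome, as a careful person would: the job done as asked, in the order asked, and still so for the second after the job is handed in, with the robot touching nothing.
It also fails if it takes over 64 s, if anything falls off the work surface, if the arm or the gripper's body presses on something with over 40 N, if the wrist force passes 120 N, or if a joint passes its speed limit or range.

## Working session

There is one attempt and no reset: what is moved stays moved. The work goes in short steps, Python scripts to look and compute and a shell command to move; the robot and the scene stay as the last step left them, time stands still between calls to the robot, and variables do not carry over. Pictures are saved under pics/ and viewed, and the job is handed in when it is done.

```bash
mkdir -p pics; ls; python3 - <<'E'
from rig import *
import cv2,json
s=get_state();print(s, grasp_offset)
for n in("top","side"):
    d=get_image(n);cv2.imwrite(f"pics/{n}0.png",d["color"]);print(n,d["mtx"],d["k1"],d["R"],d["t"])
E
```

```text
pics
{'clock': 0.0, 'qpos': array([ 1.04198211e+00,  2.76596424e-01,  1.50615265e+00,  1.04691111e-05,
        1.36066757e+00, -1.21018583e-01]), 'qd': array([ 0.00070931,  0.00027767,  0.00134449, -0.00078506,  0.00077069,
       -0.00063356]), 'effort': array([ 3.23073473e-03, -4.16772366e+01, -2.45812923e+01,  2.42092965e-04,
        1.08660504e-02, -1.35759939e-05]), 'position': array([0.22778116, 0.52738577, 0.2304311 ]), 'ee_rot': array([-0.69184846,  0.69306843, -0.14339058,  0.14297199]), 'contact_force': array([-0.53172937,  0.35267051, -0.29898477]), 'moment': array([ 0.01239708,  0.00745743, -0.00680204]), 'width': 0.0855497105519129} 0.0187
top [[468.70111622   0.         279.89887333]
 [  0.         468.70111622 210.45864751]
 [  0.           0.           1.        ]] -0.004903057916694305 [[ 0.01355233 -0.99982223  0.01310887]
 [-0.98171589 -0.01579404 -0.18969572]
 [ 0.18986904 -0.01029837 -0.98175541]] [-0.03183606  0.49609594  0.80580015]
side [[503.92777319   0.         281.94157306]
 [  0.         503.92777319 205.36312737]
 [  0.           0.           1.        ]] -0.03374251188044076 [[ 0.90797878  0.4186551   0.01739061]
 [ 0.31773595 -0.66086163 -0.67993071]
 [-0.27316367  0.62288828 -0.73307012]] [-0.45180916 -0.14379558  1.25941227]
```

View pics/top0.png

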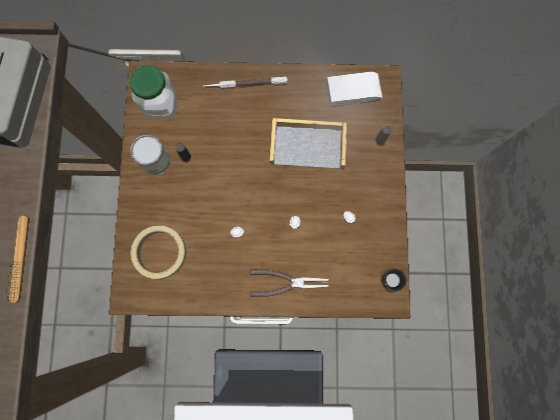

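View pics/side0.png

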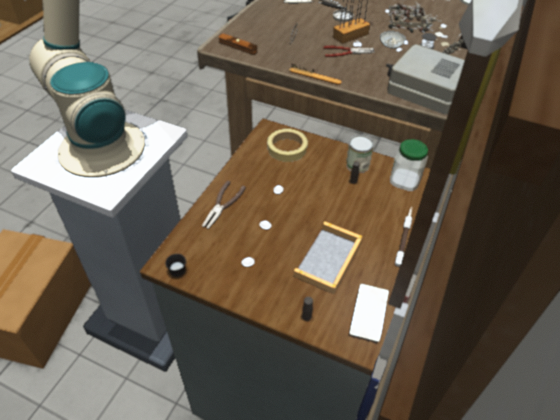

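Top view: cups at about (349,217), (295,222) and (237,232). The bay opens downwards, around (309,147). Punches stand at (383,136) and (183,152), and the pliers lie near (290,283). Next I'll measure these.

```bash
cat > h.py <<'E'
import numpy as np,cv2
from rig import *
def ray(d,uv):
    K=d["mtx"];p=np.array([(uv[0]-K[0,2])/K[0,0],(uv[1]-K[1,2])/K[1,1]])
    q=p.copy()
    for _ in range(20): q=p/(1+d["k1"]*(q@q))
    return -d["R"].T@d["t"], d["R"].T@np.array([*q,1])
def onz(d,uv,z=0.):
    o,v=ray(d,np.array(uv,float));return (o+v*(z-o[2])/v[2])
def px(d,X):
    c=d["R"]@np.array(X,float)+d["t"];s=c[:2]/c[2];s=s*(1+d["k1"]*(s@s))
    return s*[d["mtx"][0,0],d["mtx"][1,1]]+d["mtx"][:2,2]
def cups(d,z=0.004,lo=(0.25,-0.3),hi=(0.75,0.3)):
    """bright, unsaturated small blobs within given world box"""
    h=cv2.cvtColor(d["color"],cv2.COLOR_BGR2HSV)
    m=((h[...,2]>165)&(h[...,1]<60)).astype(np.uint8)
    n,l,st,c=cv2.connectedComponentsWithStats(m)
    out=[]
    for i in range(1,n):
        X=onz(d,c[i],z)
        if 15<st[i,4]<400 and lo[0]<X[0]<hi[0] and lo[1]<X[1]<hi[1]: out.append((X.round(4),c[i].round(1),st[i,4],st[i,2:4]))
    return out
E
python3 - <<'E'
from h import *
for n in("top","side"):
    d=get_image(n);print(n)
    for c in cups(d): print(*c)
    if n=="top":
        o=cv2.resize(d["color"][100:180,160:420],None,fx=3,fy=3,interpolation=cv2.INTER_CUBIC);cv2.imwrite("pics/bay.png",o)
        o=cv2.resize(d["color"][200:310,210:410],None,fx=4,fy=4,interpolation=cv2.INTER_CUBIC);cv2.imwrite("pics/cups.png",o)
    else:
        o=cv2.resize(d["color"][170:340,180:380],None,fx=3.5,fy=3.5,interpolation=cv2.INTER_CUBIC);cv2.imwrite("pics/sidec.png",o)
    h=cv2.cvtColor(d["color"],cv2.COLOR_BGR2HSV)
    m=((h[...,0]>12)&(h[...,0]<28)&(h[...,1]>110)&(h[...,2]>150)).astype(np.uint8)
    nn,l,st,c=cv2.connectedComponentsWithStats(m)
    for i in range(1,nn):
        if st[i,4]>100:
            cc,_=cv2.findContours((l==i).astype(np.uint8),0,1)
            print("wood",st[i],[tuple(p[0]) for p in cv2.approxPolyDP(cc[0],3,True)], onz(d,c[i],.022))
    m=(h[...,2]<45).astype(np.uint8)
    nn,l,st,c=cv2.connectedComponentsWithStats(m)
    for i in range(1,nn):
        if 60<st[i,4]<600: print("dark",st[i],c[i],onz(d,c[i],.03))
E
```

```text
top
[ 0.4951 -0.1573  0.004 ] [348.9 216.6] 104 [13 12]
[ 0.4836 -0.0534  0.004 ] [294.7 221.7] 111 [12 13]
[0.4629 0.0567 0.004 ] [236.6 231.5] 111 [14 10]
[ 0.3763 -0.2368  0.004 ] [392.3 279.8] 119 [12 13]
[ 0.3697 -0.0773  0.004 ] [307.  282.2] 236 [38 11]
[0.2989 0.0081 0.004 ] [260.3 320.6] 327 [63  7]
wood [  9 216  19  87 730] [(np.int32(25), np.int32(216)), (np.int32(18), np.int32(220)), (np.int32(11), np.int32(286)), (np.int32(16), np.int32(287)), (np.int32(10), np.int32(289)), (np.int32(13), np.int32(295)), (np.int32(9), np.int32(297)), (np.int32(12), np.int32(302)), (np.int32(18), np.int32(296))] [0.40587256 0.45327031 0.022     ]
dark [ 54  69  11  35 151] [58.60264901 86.12582781] [0.73989281 0.41016475 0.03      ]
dark [  0 136  18  11  86] [  6.29069767 141.63953488] [0.62486442 0.49750871 0.03      ]
dark [178 148  12  13  92] [184.35869565 154.84782609] [0.6045275 0.1581435 0.03     ]
dark [389 270  16  20 130] [398.66923077 279.04615385] [ 0.37662444 -0.24195328  0.03      ]
dark [ 18 373  15  47 244] [ 24.47131148 392.47540984] [0.17374646 0.41071289 0.03      ]
s
[... 1632 characters left out ...]
] [354.21590909 174.375     ] [0.61054182 0.15371073 0.03      ]
dark [415 193  24  42 308] [426.83766234 214.05519481] [0.79358885 0.10467552 0.03      ]
dark [167 255  18  13 118] [174.51694915 259.5       ] [ 0.37060461 -0.23180854  0.03      ]
dark [169 267  17  11  97] [177.46391753 272.4742268 ] [ 0.39276384 -0.25566997  0.03      ]
dark [141 275  49  23 131] [165.11450382 286.03053435] [ 0.38869094 -0.29213435  0.03      ]
dark [303 304   8  16 100] [306.6  312.17] [ 0.65220589 -0.22927114  0.03      ]
dark [ 86 330  89  40 197] [131.88832487 351.06091371] [ 0.4114103  -0.42834397  0.03      ]
dark [357 394  13  26 137] [362.08029197 410.8540146 ] [ 0.80201915 -0.35716746  0.03      ]
```

View pics/bay.png

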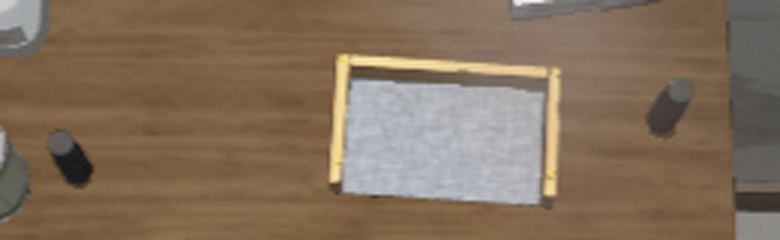

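View pics/cups.png

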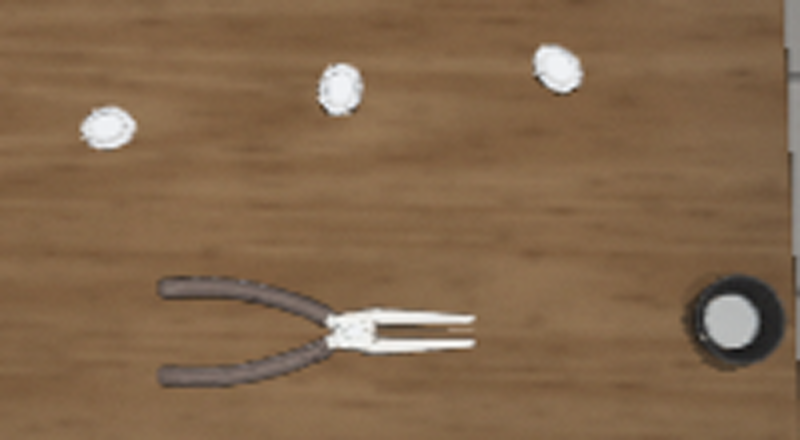

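View pics/sidec.png

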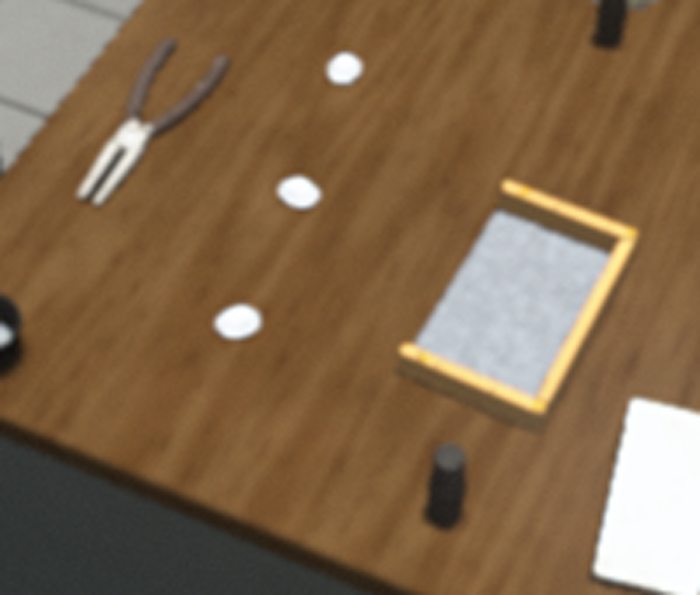

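```bash
python3 - <<'E'
from h import *
d=get_image("top")
f=lambda p,z:onz(d,(160+p[0]/3-.33,100+p[1]/3-.33),z).round(4)
for n,p,z in [("TLo",(338,54),.022),("TRo",(561,69),.022),("BLo",(330,184),.022),("BRo",(557,196),.022),("BLi",(342,193),0),("BRi",(543,206),0),("PLtop",(61,143),.06),("PLbot",(78,175),0.005),("PRtop",(680,91),.06),("PRbot",(662,127),.005)]: print(n,f(p,z))
d=get_image("side")
f=lambda p,z:onz(d,(180+p[0]/3.5-.36,170+p[1]/3.5-.36),z).round(4)
for n,p,z in [("BLo",(506,180),.022),("TLo",(637,232),.022),("TRo",(543,414),.022),("BRo",(400,352),.022),("PRtop",(449,459),.06),("PRbot",(444,515),0.),("PLbot",(607,37),0)]: print(n,f(p,z))
E
```

```text
TLo [ 0.6856 -0.0075  0.022 ]
TRo [ 0.6781 -0.1527  0.022 ]
BLo [ 0.5976 -0.0039  0.022 ]
BRo [ 0.5922 -0.149   0.022 ]
BLi [ 0.5984 -0.0115  0.    ]
BRi [ 0.5918 -0.1431  0.    ]
PLtop [0.6093 0.1608 0.06  ]
PLbot [0.606  0.1603 0.005 ]
PRtop [ 0.6499 -0.2205  0.06  ]
PRbot [ 0.6457 -0.2215  0.005 ]
BLo [ 0.5983 -0.0034  0.022 ]
TLo [ 0.6841 -0.0079  0.022 ]
TRo [ 0.6789 -0.1528  0.022 ]
BRo [ 0.5916 -0.1485  0.022 ]
PRtop [ 0.6508 -0.2241  0.06  ]
PRbot [ 0.6504 -0.2213  0.    ]
PLbot [0.6076 0.165  0.    ]
```

```bash
cat >> h.py <<'E'
from scipy.spatial.transform import Rotation as Ro
O=np.array([.6350,-.0783]);a=-.0445
EX=np.array([np.cos(a),np.sin(a)]);EY=np.array([-np.sin(a),np.cos(a)])
def pose():
    s=get_state();q=s["ee_rot"];return s["position"],Ro.from_quat([q[1],q[2],q[3],q[0]])
def target(xyz,ang):
    """tool down, tool x (or -x, as now) along ang deg; print shift cm and turn units"""
    p,R=pose();best=None
    for sgn in (1,-1):
        x=sgn*np.array([np.cos(np.radians(ang)),np.sin(np.radians(ang)),0]);y=np.array([0,0,-1.])
        T=Ro.from_matrix(np.c_[x,y,np.cross(x,y)])
        r=(R.inv()*T).as_rotvec()
        if best is None or np.linalg.norm(r)<np.linalg.norm(best[1]): best=(sgn,r)
    print("shift cm",(R.inv().apply(np.array(xyz)-p)*100).round(2),"turn",(np.degrees(best[1])/8).round(2),"sgn",best[0])
def bay(xy): v=np.array(xy[:2])-O;return np.array([v@EX,v@EY])
def wld(l): return O+l[0]*EX+l[1]*EY
E
python3 - <<'E'
from h import *
p,R=pose();print(p,R.as_matrix().round(3))
for c in [(.494,-.157),(.482,-.053),(.462,.057)]: print(bay(c))
b=np.array([.482,-.053]);t=wld((.02,0));dr=t-b;ang=np.degrees(np.arctan2(*dr[::-1]));u=dr/np.linalg.norm(dr)
print(ang,dr, b-.05*u);target([*(b-.05*u),.1],ang)
E
```

```text
[0.22795802 0.52773101 0.23101815] [[ 0.918 -0.     0.397]
 [-0.397 -0.     0.918]
 [-0.    -1.    -0.001]]
[-0.13735942 -0.08489452]
[-0.15397401  0.0184687 ]
[-0.1788476  0.1274701]
-8.609361605528104 [ 0.1729802  -0.02618971] [ 0.4325634  -0.04551516]
shift cm [ 41.52  13.12 -44.5 ] turn [ 0.   -1.84 -0.  ] sgn 1
```

```bash
python3 -m jog '[60,4,0,-4.5,0,-0.2,0, 120,8,0,-9,0,-0.4,0, 180,12,0,-13.5,0,-0.6,0, 222,16,0,-18,0,-0.8,0, 222,20,0,-22.5,0,-1,0, 222,24,0,-27,0,-1.2,0, 222,28,0,-31,0,-1.4,0, 222,32,0,-35,0,-1.6,0, 222,36,0,-39,0,-1.75,0, 222,40,4,-43,0,-1.84,0, 222,41.5,8,-44.5,0,-1.84,0, 222,41.5,12,-44.5,0,-1.84,0]' 20
python3 - <<'E'
from h import *
p,R=pose();s=get_state();print(p,s["width"],R.as_matrix().round(3)[:,0],s["contact_force"])
b=np.array([.482,-.053]);t=wld((.02,0));dr=t-b;ang=np.degrees(np.arctan2(*dr[::-1]));u=dr/np.linalg.norm(dr)
target([*(b-.05*u),.003],ang)
for n in("top","side"):
    d=get_image(n);cv2.imwrite(f"pics/{n}1.png",d["color"])
E
```

```text
clock: 1.8
position: [0.4337, -0.0474, 0.1102]
ee_rot: [-0.705, 0.705, -0.054, 0.055]
contact_force: [-0.2, -0.4, -0.9]
width: 0.0114
[ 0.43368779 -0.0473881   0.11018301] 0.01140090732697074 [ 0.988 -0.154  0.002] [-0.24497015 -0.42495686 -0.9342531 ]
shift cm [-0.16 10.72  0.17] turn [ 0.   -0.03  0.01] sgn 1
```

View pics/side1.png

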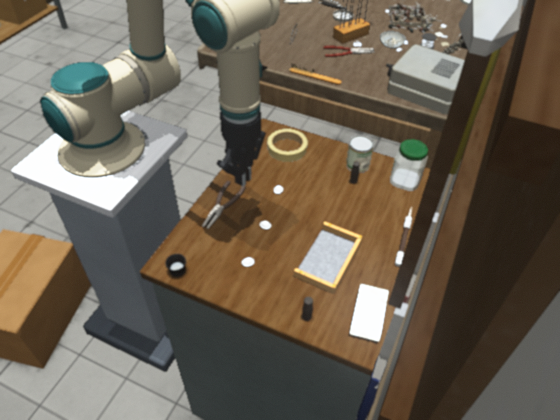

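View pics/top1.png

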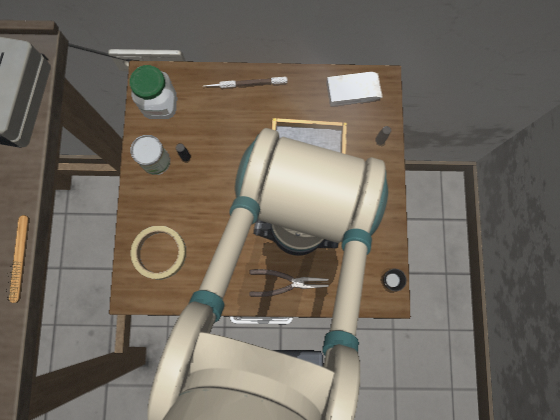

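Width is 11 mm, and the gripper hangs behind cup_b, which the side view shows at (265,225) and untouched. I'll descend now.

```bash
python3 -m jog '[222,0,2.5,0.1,0,0,0, 222,0,5,0.1,0,0,0, 222,0,7.5,0.1,0,0,0, 222,0,9,0.1,0,0,0, 222,0,10,0.1,0,0,0, 222,0,10.6,0.1,0,0,0, 222,0,10.6,0.1,0,0,0]'
python3 - <<'E'
from h import *
p,R=pose();s=get_state();print(p,s["width"],R.as_matrix().round(3)[:,0],s["contact_force"])
print("bay frame tcp",bay(p))
target([*wld((.02-.02,0)),.003],-8.6)
d=get_image("side");o=cv2.resize(d["color"][120:320,180:380],None,fx=3,fy=3,interpolation=cv2.INTER_CUBIC);cv2.imwrite("pics/s2.png",o)
E
```

```text
clock: 2.78
position: [0.433, -0.0442, 0.0056]
ee_rot: [-0.705, 0.705, -0.053, 0.053]
contact_force: [0.0, 0.2, 0.8]
width: 0.0113
[ 0.43302177 -0.04418278  0.00558314] 0.011250691769982446 [ 0.989 -0.15   0.001] [0.01809235 0.1816414  0.7956713 ]
bay frame tcp [-0.203296    0.02509838]
shift cm [20.48  0.27 -0.34] turn [-0. -0.  0.] sgn 1
```

View pics/s2.png

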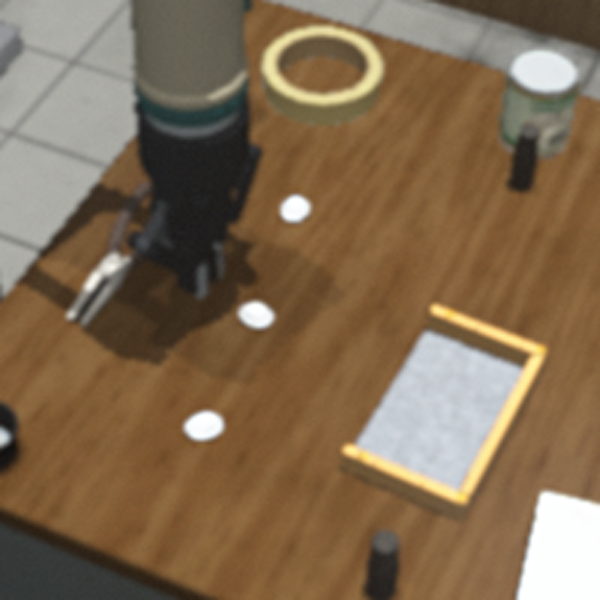

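```bash
python3 -m jog '[222,0.3,0.2,0,0,0,0, 222,0.8,0.2,0,0,0,0, 222,1.3,0.2,0,0,0,0, 222,1.8,0.2,0,0,0,0, 222,2.3,0.2,-0.05,0,0,0, 222,2.8,0.2,-0.05,0,0,0, 222,3.3,0.2,-0.05,0,0,0, 222,3.8,0.2,-0.05,0,0,0, 222,4.4,0.2,-0.05,0,0,0, 222,5,0.2,-0.1,0,0,0, 222,5.6,0.2,-0.1,0,0,0, 222,6.2,0.2,-0.1,0,0,0]'
python3 - <<'E'
from h import *
p,R=pose();s=get_state();print(p,s["width"],s["contact_force"])
print("bay frame tcp",bay(p))
target([*wld((.02-.02,0)),.003],-8.6)
d=get_image("side");
for c in cups(d): print(c)
o=cv2.resize(d["color"][120:320,180:380],None,fx=3,fy=3,interpolation=cv2.INTER_CUBIC);cv2.imwrite("pics/s3.png",o)
E
```

```text
clock: 4.32
position: [0.4943, -0.0546, 0.0033]
ee_rot: [0.705, -0.705, 0.053, -0.053]
contact_force: [-0.5, 0.5, 0.6]
width: 0.011
[ 0.49428209 -0.0546023   0.00328057] 0.011008870517685084 [-0.46869372  0.47787706  0.6070693 ]
bay frame tcp [-0.1416328   0.01741436]
shift cm [14.27  0.03 -0.23] turn [-0.   -0.01  0.  ] sgn 1
(array([0.5815, 0.2986, 0.004 ]), array([360.9, 143. ]), np.int32(259), array([23, 15], dtype=int32))
(array([ 0.2939, -0.0842,  0.004 ]), array([183.4, 206.5]), np.int32(105), array([12, 16], dtype=int32))
(array([ 0.3708, -0.0684,  0.004 ]), array([216.9, 212.8]), np.int32(50), array([ 9, 12], dtype=int32))
(array([ 0.5127, -0.0586,  0.004 ]), array([276.9, 231.1]), np.int32(24), array([8, 5], dtype=int32))
(array([ 0.493 , -0.1572,  0.004 ]), array([247.6, 261.4]), np.int32(105), array([14, 10], dtype=int32))
(array([ 0.3686, -0.229 ,  0.004 ]), array([176.2, 265.9]), np.int32(60), array([12,  7], dtype=int32))
```

View pics/s3.png

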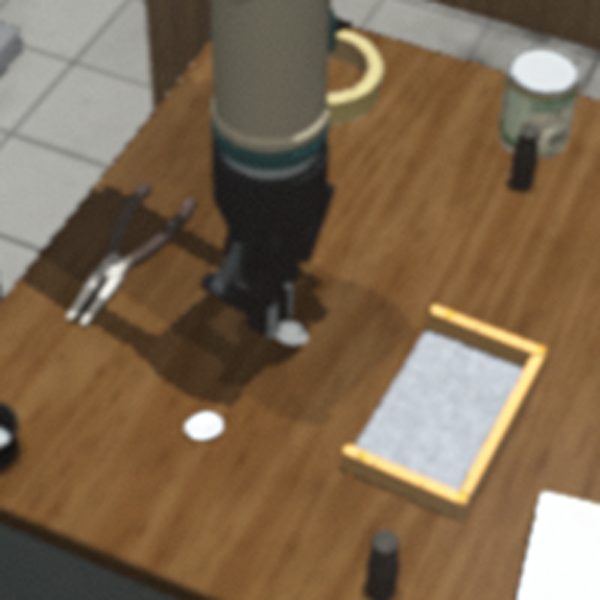

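cup_b sits nested in front of the two fingertips at crop (292,333). I'll keep pushing.

```bash
python3 -m jog '[222,0.6,0,0,0,0,0, 222,1.2,0,0,0,0,0, 222,1.8,0,0,0,0,0, 222,2.4,0,0,0,0,0, 222,3,0,-0.05,0,0,0, 222,3.6,0,-0.05,0,0,0, 222,4.2,0,-0.05,0,0,0, 222,4.8,0,-0.05,0,0,0, 222,5.4,0,-0.1,0,0,0, 222,6,0,-0.1,0,0,0, 222,6.6,0,-0.1,0,0,0, 222,7.2,0,-0.1,0,0,0]'
python3 - <<'E'
from h import *
p,R=pose();s=get_state();print(p,s["width"],s["contact_force"])
print("bay frame tcp",bay(p))
target([*wld((.02-.02,0)),.003],-8.6)
d=get_image("side");
for c in cups(d): print(c)
o=cv2.resize(d["color"][120:320,180:380],None,fx=3,fy=3,interpolation=cv2.INTER_CUBIC);cv2.imwrite("pics/s4.png",o)
E
```

```text
clock: 5.88
position: [0.5653, -0.0664, 0.0033]
ee_rot: [0.705, -0.705, 0.053, -0.053]
contact_force: [-0.4, 0.8, 0.8]
width: 0.0111
[ 0.56528085 -0.06639651  0.00328617] 0.011101613277918037 [-0.44317671  0.78648691  0.78296349]
bay frame tcp [-0.07017966  0.00879023]
shift cm [ 7.07  0.03 -0.13] turn [-0.   -0.01  0.  ] sgn 1
(array([0.2894, 0.2996, 0.004 ]), array([258.5, 112.2]), np.int32(92), array([12, 14], dtype=int32))
(array([0.2537, 0.1481, 0.004 ]), array([219.2, 140.9]), np.int32(61), array([19,  8], dtype=int32))
(array([0.5815, 0.2987, 0.004 ]), array([360.9, 143. ]), np.int32(261), array([23, 15], dtype=int32))
(array([0.46  , 0.0565, 0.004 ]), array([277.5, 189.1]), np.int32(64), array([9, 9], dtype=int32))
(array([ 0.2936, -0.0837,  0.004 ]), array([183.4, 206.3]), np.int32(107), array([13, 16], dtype=int32))
(array([ 0.5837, -0.0699,  0.004 ]), array([305.4, 246.1]), np.int32(26), array([7, 5], dtype=int32))
(array([ 0.493 , -0.1572,  0.004 ]), array([247.6, 261.4]), np.int32(105), array([14, 10], dtype=int32))
(array([ 0.3688, -0.2289,  0.004 ]), array([176.3, 265.9]), np.int32(61), array([12,  7], dtype=int32))
```

View pics/s4.png

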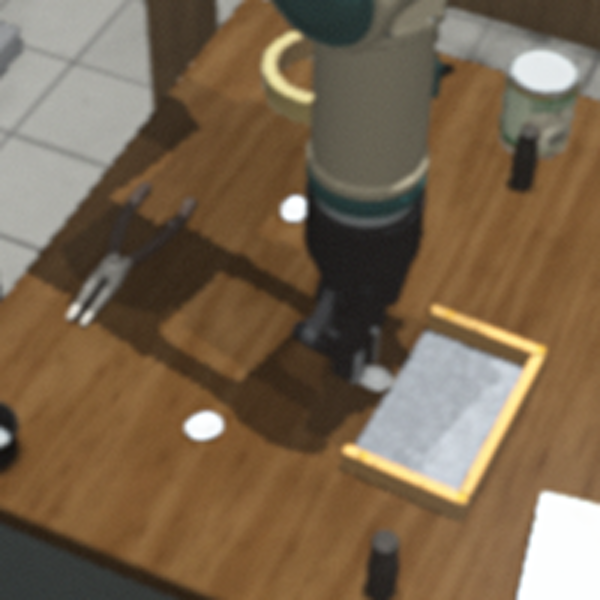

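cup_b is at the mouth, still nested. I'll push on to its final depth.

```bash
python3 -m jog '[222,0.6,0,0,0,0,0, 222,1.2,0,0,0,0,0, 222,1.8,0,0,0,0,0, 222,2.4,0,0,0,0,0, 222,3,0,-0.05,0,0,0, 222,3.6,0,-0.05,0,0,0, 222,4.2,0,-0.05,0,0,0, 222,4.8,0,-0.05,0,0,0, 222,5.4,0,-0.1,0,0,0, 222,6,0,-0.1,0,0,0, 222,6.5,0,-0.1,0,0,0, 222,6.9,0,-0.1,0,0,0]'
python3 - <<'E'
from h import *
p,R=pose();s=get_state();print(p,s["width"],s["contact_force"])
print("bay frame tcp",bay(p))
c=np.array([.462,.057]);t=np.array([.55,-.044]);dr=t-c;ang=np.degrees(np.arctan2(*dr[::-1]));u=dr/np.linalg.norm(dr)
print(ang,c-.05*u);target([*(c-.05*u),.07],ang)
d=get_image("side");
for c in cups(d): print(c)
o=cv2.resize(d["color"][120:320,180:380],None,fx=3,fy=3,interpolation=cv2.INTER_CUBIC);cv2.imwrite("pics/s5.png",o)
E
```

```text
clock: 7.42
position: [0.6333, -0.0777, 0.0033]
ee_rot: [0.705, -0.705, 0.053, -0.053]
contact_force: [-0.1, 0.0, 0.5]
width: 0.011
[ 0.63325608 -0.07771448  0.00326871] 0.01100458096926925 [-0.12535958  0.03948622  0.52351815]
bay frame tcp [-0.00176824  0.00050736]
-48.93478205636944 [0.42915412 0.09469812]
shift cm [-22.77  -6.67  13.98] turn [-0.    5.04 -0.  ] sgn 1
(array([0.4612, 0.057 , 0.004 ]), array([278. , 189.1]), np.int32(65), array([9, 9], dtype=int32))
(array([ 0.2933, -0.0843,  0.004 ]), array([183.1, 206.4]), np.int32(115), array([13, 16], dtype=int32))
(array([ 0.3603, -0.1019,  0.004 ]), array([205. , 221.6]), np.int32(27), array([7, 8], dtype=int32))
(array([ 0.3727, -0.1036,  0.004 ]), array([209.6, 224. ]), np.int32(19), array([6, 7], dtype=int32))
(array([ 0.6604, -0.0769,  0.004 ]), array([338.6, 261.3]), np.int32(352), array([32, 45], dtype=int32))
(array([ 0.493 , -0.1572,  0.004 ]), array([247.6, 261.4]), np.int32(105), array([14, 10], dtype=int32))
(array([ 0.3686, -0.229 ,  0.004 ]), array([176.3, 265.9]), np.int32(62), array([12,  7], dtype=int32))
```

View pics/s5.png

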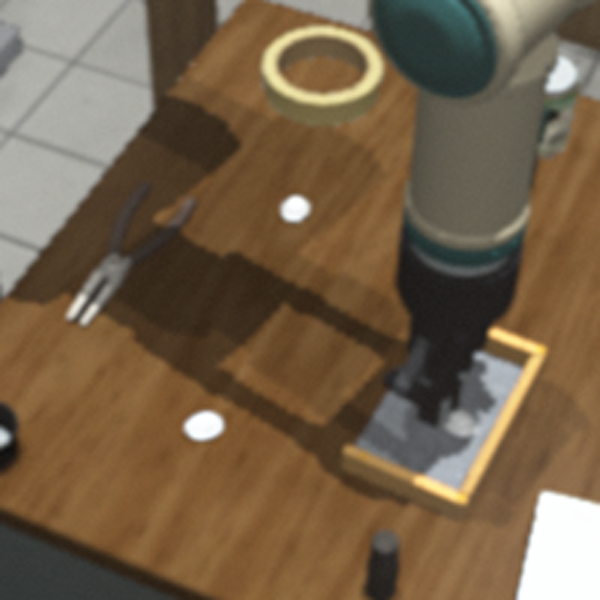

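```bash
python3 - <<'E'
from h import *
d=cv2.imread("pics/top0.png");D=get_image("top");
for p in [(185,252),(182,240),(158,226),(131,252),(158,279)]: print(p,onz(D,p,.01).round(3))
c=np.array([.462,.057]);t=np.array([.55,-.044]);dr=t-c;ang=np.degrees(np.arctan2(*dr[::-1]));u=dr/np.linalg.norm(dr)
target([*(c-.038*u),.07],ang)
E
python3 -m jog '[222,-0.6,0,0,0,0,0, 222,-1.5,0,0,0,0,0, 222,-3,-0.5,0,0,0,0, 222,-5,-3,0.5,0,0,0, 222,-8,-6.7,3,0,0.7,0, 222,-11,-6.7,5,0,1.7,0, 222,-14,-6.7,7.5,0,2.7,0, 222,-17,-6.7,10,0,3.7,0, 222,-20,-6.7,12,0,4.5,0, 222,-22,-6.7,13,0,5.04,0, 222,-22,-6.7,13,0,5.04,0]'
python3 - <<'E'
from h import *
p,R=pose();s=get_state();print(p)
c=np.array([.462,.057]);t=np.array([.55,-.044]);dr=t-c;ang=np.degrees(np.arctan2(*dr[::-1]));u=dr/np.linalg.norm(dr)
print(ang,c-.038*u);target([*(c-.038*u),.0033],ang)
d=get_image("side");
for c in cups(d): print(c)
o=cv2.resize(d["color"][120:320,180:380],None,fx=3,fy=3,interpolation=cv2.INTER_CUBIC);cv2.imwrite("pics/s6.png",o)
d=get_image("top");cv2.imwrite("pics/t6.png",d["color"])
E
```

```text
(185, 252) [0.422 0.151 0.01 ]
(182, 240) [0.444 0.158 0.01 ]
(158, 226) [0.47  0.204 0.01 ]
(131, 252) [0.42  0.252 0.01 ]
(158, 279) [0.371 0.198 0.01 ]
shift cm [-21.88  -6.68  13.2 ] turn [-0.    5.04  0.  ] sgn 1
clock: 8.9
position: [0.4324, 0.0844, 0.0705]
ee_rot: [-0.644, 0.644, -0.293, 0.292]
contact_force: [0.3, 0.1, 0.1]
width: 0.011
[0.43237797 0.08443039 0.07051412]
-48.93478205636944 [0.43703713 0.08565057]
shift cm [0.22 6.72 0.44] turn [ 0.01  0.02 -0.01] sgn 1
(array([0.5813, 0.2986, 0.004 ]), array([360.8, 143. ]), np.int32(259), array([23, 15], dtype=int32))
(array([0.2665, 0.1553, 0.004 ]), array([225. , 140.7]), np.int32(23), array([6, 7], dtype=int32))
(array([0.461 , 0.0569, 0.004 ]), array([277.9, 189.1]), np.int32(63), array([9, 9], dtype=int32))
(array([ 0.2935, -0.0838,  0.004 ]), array([183.3, 206.3]), np.int32(109), array([13, 16], dtype=int32))
(array([ 0.3652, -0.0767,  0.004 ]), array([212.8, 214.6]), np.int32(176), array([21, 24], dtype=int32))
(array([ 0.493 , -0.1572,  0.004 ]), array([247.6, 261.4]), np.int32(105), array([14, 10], dtype=int32))
(array([ 0.3688, -0.2289,  0.004 ]), array([176.3, 265.9]), np.int32(61), array([12,  7], dtype=int32))
```

View pics/s6.png

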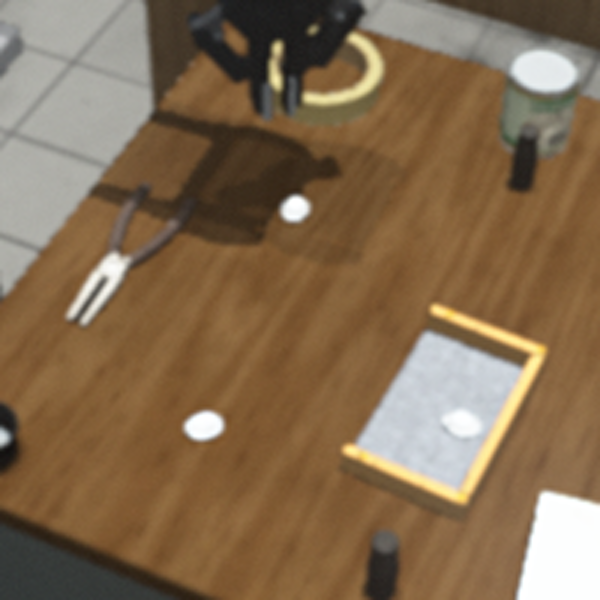

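View pics/t6.png

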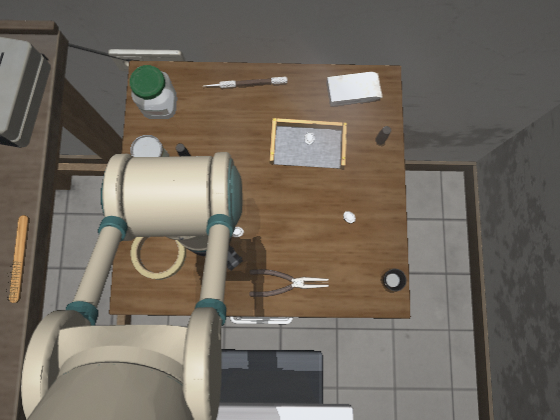

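cup_b rests well inside the bay, at top-view (309,139). Next I'll descend behind cup_c, with the fingers clear of the tape, and sweep it diagonally.

```bash
python3 -m jog '[222,0.2,2,0.4,0,0,0, 222,0.2,4,0.4,0,0,0, 222,0.2,5.5,0.4,0,0,0, 222,0.2,6.3,0.4,0,0,0, 222,0.2,6.7,0.4,0,0,0, 222,0.2,6.7,0.4,0,0,0, 222,0.6,6.72,0.44,0,0,0, 222,1.1,6.72,0.44,0,0,0, 222,1.6,6.72,0.44,0,0,0, 222,2.1,6.72,0.44,0,0,0, 222,2.6,6.72,0.44,0,0,0, 222,3.2,6.72,0.44,0,0,0]'
python3 - <<'E'
from h import *
p,R=pose();s=get_state();print(p,s["width"],s["contact_force"])
c=np.array([.462,.057]);t=np.array([.55,-.044]);dr=t-c;ang=np.degrees(np.arctan2(*dr[::-1]));u=dr/np.linalg.norm(dr)
target([*(t-.019*u),.0033],ang)
d=get_image("side");
for c in cups(d): print(c)
o=cv2.resize(d["color"][120:320,180:380],None,fx=3,fy=3,interpolation=cv2.INTER_CUBIC);cv2.imwrite("pics/s7.png",o)
E
```

```text
clock: 10.5
position: [0.4594, 0.0624, 0.0031]
ee_rot: [0.644, -0.644, 0.293, -0.293]
contact_force: [1.1, 0.3, 0.7]
width: 0.011
[0.45942588 0.06239696 0.0030954 ] 0.010999321201921935 [1.07423773 0.28103004 0.74850587]
shift cm [12.07 -0.02 -0.15] turn [ 0. -0. -0.] sgn 1
(array([0.2847, 0.298 , 0.004 ]), array([256.7, 112. ]), np.int32(49), array([ 7, 10], dtype=int32))
(array([0.5815, 0.2986, 0.004 ]), array([360.9, 143. ]), np.int32(259), array([23, 15], dtype=int32))
(array([0.2702, 0.1509, 0.004 ]), array([225.4, 142.1]), np.int32(18), array([5, 7], dtype=int32))
(array([0.4689, 0.0473, 0.004 ]), array([279.2, 192.8]), np.int32(17), array([4, 5], dtype=int32))
(array([ 0.2936, -0.0839,  0.004 ]), array([183.3, 206.3]), np.int32(105), array([13, 16], dtype=int32))
(array([ 0.3652, -0.0769,  0.004 ]), array([212.8, 214.6]), np.int32(176), array([21, 24], dtype=int32))
(array([ 0.493 , -0.1572,  0.004 ]), array([247.6, 261.4]), np.int32(105), array([14, 10], dtype=int32))
(array([ 0.3685, -0.2291,  0.004 ]), array([176.2, 265.9]), np.int32(61), array([12,  7], dtype=int32))
```

View pics/s7.png

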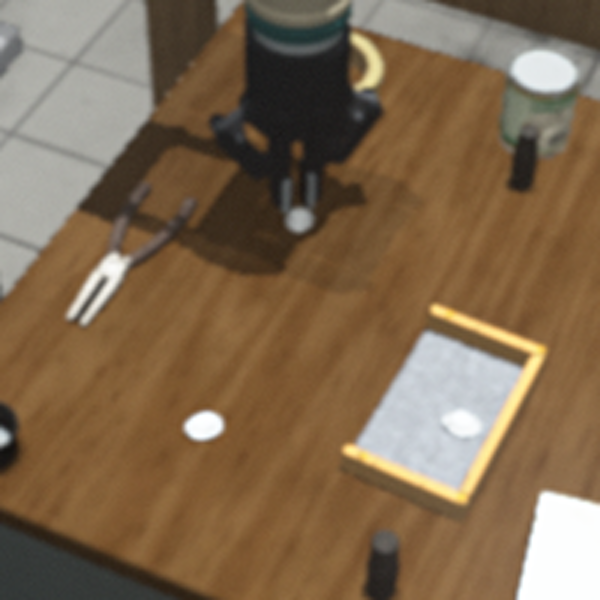

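cup_c is nested in the cradle at crop (299,219). I'll continue.

```bash
python3 -m jog '[222,0.5,0,0,0,0,0, 222,1.1,0,0,0,0,0, 222,1.7,0,0,0,0,0, 222,2.3,0,0,0,0,0, 222,2.9,0,0,0,0,0, 222,3.5,0,0,0,0,0, 222,4.1,0,-0.05,0,0,0, 222,4.7,0,-0.05,0,0,0, 222,5.3,0,-0.05,0,0,0, 222,5.9,0,-0.05,0,0,0, 222,6.5,0,-0.1,0,0,0, 222,7.1,0,-0.1,0,0,0]'; python3 -m jog '[222,0.6,0,0,0,0,0, 222,1.2,0,0,0,0,0, 222,1.8,0,0,0,0,0, 222,2.4,0,0,0,0,0, 222,3,0,0,0,0,0, 222,3.6,0,0,0,0,0, 222,4.2,0,-0.05,0,0,0, 222,4.6,0,-0.05,0,0,0, 222,4.9,0,-0.05,0,0,0, 222,4.9,0,-0.05,0,0,0]'
python3 - <<'E'
from h import *
p,R=pose();s=get_state();print(p,bay(p),s["width"],s["contact_force"])
d=get_image("side");
for c in cups(d): print(c)
o=cv2.resize(d["color"][120:320,180:380],None,fx=3,fy=3,interpolation=cv2.INTER_CUBIC);cv2.imwrite("pics/s8.png",o)
E
```

```text
clock: 12.05
position: [0.5053, 0.0081, 0.0031]
ee_rot: [0.644, -0.644, 0.293, -0.293]
contact_force: [-0.4, 0.5, 0.8]
width: 0.0107
clock: 13.3
position: [0.5372, -0.029, 0.0031]
ee_rot: [0.644, -0.643, 0.293, -0.293]
contact_force: [0.5, -0.6, 0.2]
width: 0.0114
[ 0.53715588 -0.02902439  0.0031034 ] [-0.0999393  0.0448742] 0.011372160132579507 [ 0.52226775 -0.57665914  0.18407951]
(array([0.5814, 0.2988, 0.004 ]), array([360.9, 142.9]), np.int32(262), array([23, 15], dtype=int32))
(array([ 0.293 , -0.0838,  0.004 ]), array([183.1, 206.2]), np.int32(113), array([13, 16], dtype=int32))
(array([ 0.3597, -0.094 ,  0.004 ]), array([206.6, 219.1]), np.int32(46), array([10, 13], dtype=int32))
(array([ 0.3726, -0.0953,  0.004 ]), array([211.4, 221.4]), np.int32(36), array([ 9, 12], dtype=int32))
(array([ 0.5483, -0.0456,  0.004 ]), array([294.6, 232.4]), np.int32(21), array([4, 6], dtype=int32))
(array([ 0.493 , -0.1572,  0.004 ]), array([247.6, 261.4]), np.int32(105), array([14, 10], dtype=int32))
(array([ 0.3686, -0.229 ,  0.004 ]), array([176.3, 265.9]), np.int32(62), array([12,  7], dtype=int32))
```

View pics/s8.png

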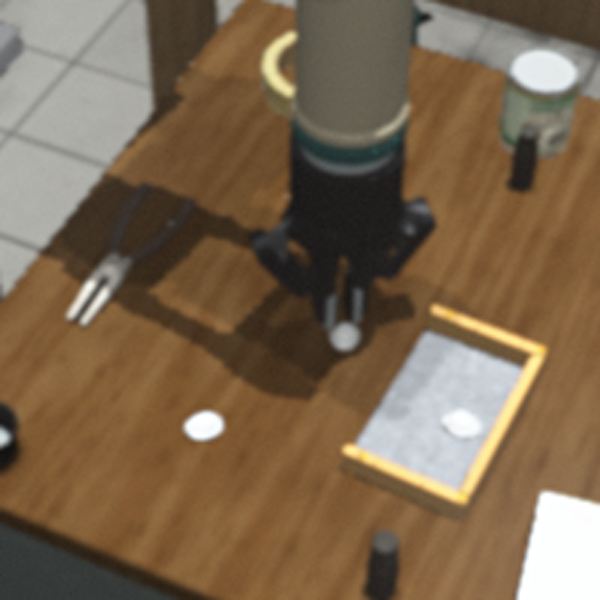

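```bash
python3 -m jog '[222,-1,0,0,0,0,0, 222,-2.5,-0.5,0,0,0,0, 222,-3.5,-2.5,0,0,0,0, 222,-3.5,-5,0,0,-0.5,0, 222,-2.5,-5,-1,0,-1.7,0, 222,-1.5,-5,-2,0,-2.9,0, 222,-0.7,-5,-2.7,0,-4.1,0, 222,-0.7,-5,-2.7,0,-5.2,0, 222,-0.7,-5,-2.7,0,-5.8,0, 222,-0.7,-5,-2.7,0,-5.8,0]'
python3 - <<'E'
from h import *
p,R=pose();s=get_state();print(p)
d=get_image("side")
for c in cups(d): print(c)
o=cv2.resize(d["color"][120:320,180:380],None,fx=3,fy=3,interpolation=cv2.INTER_CUBIC);cv2.imwrite("pics/s9.png",o)
c=np.array([.55,-.044]);target([*(c-.038*EX),.0033],-2.55)
E
```

```text
clock: 14.6
position: [0.5112, -0.0405, 0.0533]
ee_rot: [0.707, -0.707, 0.016, -0.016]
contact_force: [0.2, 0.4, 0.3]
width: 0.011
[ 0.51115019 -0.04046366  0.05334265]
(array([0.2867, 0.2944, 0.004 ]), array([256.8, 113. ]), np.int32(81), array([ 8, 15], dtype=int32))
(array([0.5814, 0.2988, 0.004 ]), array([360.8, 142.9]), np.int32(262), array([23, 15], dtype=int32))
(array([ 0.2932, -0.0838,  0.004 ]), array([183.2, 206.3]), np.int32(115), array([13, 17], dtype=int32))
(array([ 0.3659, -0.0594,  0.004 ]), array([217. , 209.4]), np.int32(75), array([11, 11], dtype=int32))
(array([ 0.3604, -0.1027,  0.004 ]), array([204.8, 221.9]), np.int32(25), array([7, 8], dtype=int32))
(array([ 0.3728, -0.1025,  0.004 ]), array([209.9, 223.7]), np.int32(21), array([7, 8], dtype=int32))
(array([ 0.5474, -0.0433,  0.004 ]), array([294.6, 231.5]), np.int32(76), array([10, 10], dtype=int32))
(array([ 0.493 , -0.1572,  0.004 ]), array([247.6, 261.4]), np.int32(105), array([14, 10], dtype=int32))
(array([ 0.3686, -0.229 ,  0.004 ]), array([176.3, 265.9]), np.int32(62), array([12,  7], dtype=int32))
shift cm [ 0.08  5.   -0.17] turn [-0.   -0.01 -0.  ] sgn 1
```

View pics/s9.png

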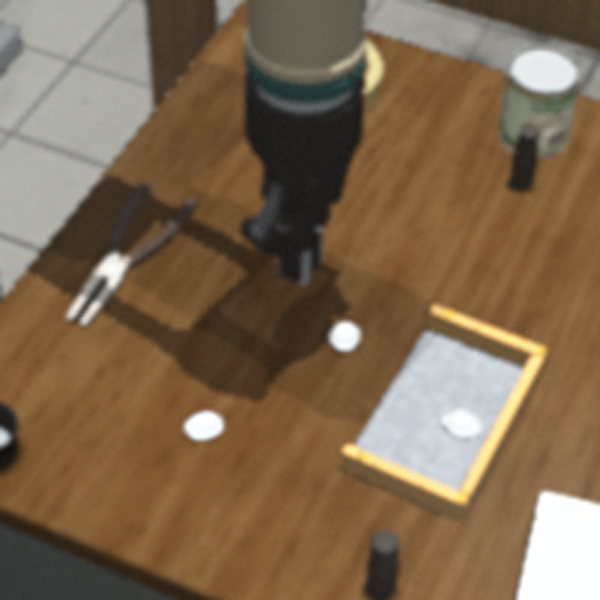

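cup_c is at crop (345,336), about (0.549,-0.043) in world, which is bay y +31 mm. I'll push it straight in.

```bash
python3 -m jog '[222,0,2,-0.1,0,0,0, 222,0,4,-0.1,0,0,0, 222,0,4.8,-0.1,0,0,0, 222,0.1,5,-0.1,0,0,0, 222,0.1,5,-0.1,0,0,0, 222,0.6,5,-0.1,0,0,0, 222,1.1,5,-0.1,0,0,0, 222,1.6,5,-0.1,0,0,0, 222,2.1,5,-0.1,0,0,0, 222,2.7,5,-0.1,0,0,0, 222,3.3,5,-0.1,0,0,0, 222,3.9,5,-0.1,0,0,0]'
python3 - <<'E'
from h import *
p,R=pose();s=get_state();print(p,bay(p),s["width"],s["contact_force"])
target([*wld((-.02,.031)),.0033],-2.55)
d=get_image("side")
for c in cups(d,lo=(.45,-.3),hi=(.7,.1)): print(c)
o=cv2.resize(d["color"][120:320,180:380],None,fx=3,fy=3,interpolation=cv2.INTER_CUBIC);cv2.imwrite("pics/s10.png",o)
E
```

```text
clock: 16.15
position: [0.5513, -0.044, 0.0031]
ee_rot: [0.707, -0.707, 0.016, -0.016]
contact_force: [0.0, -0.5, 1.8]
width: 0.011
[ 0.55128851 -0.04404881  0.00306661] [-0.0851523   0.03049335] 0.010995530071092004 [ 0.02921386 -0.51369995  1.75059049]
shift cm [ 6.52 -0.02  0.05] turn [-0. -0. -0.] sgn 1
(array([ 0.5686, -0.0475,  0.004 ]), array([302.9, 236.2]), np.int32(22), array([5, 7], dtype=int32))
(array([ 0.493 , -0.1572,  0.004 ]), array([247.6, 261.4]), np.int32(105), array([14, 10], dtype=int32))
```

View pics/s10.png

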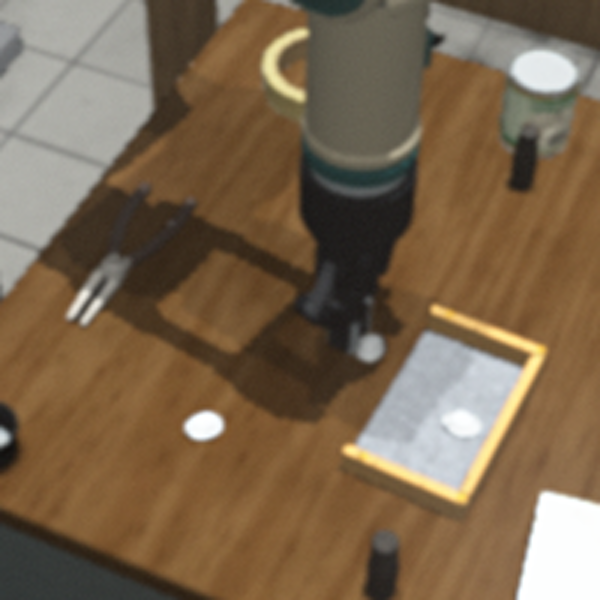

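Nested, and lined up well inside the left rail. I'll push the last 6.5 cm.

```bash
python3 -m jog '[222,0.5,0,0,0,0,0, 222,1.1,0,0,0,0,0, 222,1.7,0,0,0,0,0, 222,2.3,0,0,0,0,0, 222,2.9,0,0,0,0,0, 222,3.5,0,0,0,0,0, 222,4.1,0,0.05,0,0,0, 222,4.7,0,0.05,0,0,0, 222,5.3,0,0.05,0,0,0, 222,5.8,0,0.05,0,0,0, 222,6.2,0,0.05,0,0,0, 222,6.5,0,0.05,0,0,0]'
python3 - <<'E'
from h import *
p,R=pose();s=get_state();print(p,bay(p),s["width"],s["contact_force"])
d=get_image("side")
for c in cups(d,lo=(.45,-.3),hi=(.7,.1)): print(c)
o=cv2.resize(d["color"][120:320,180:380],None,fx=3,fy=3,interpolation=cv2.INTER_CUBIC);cv2.imwrite("pics/s11.png",o)
c=np.array([.494,-.157]);t=wld((-.08,-.031));dr=t-c;ang=np.degrees(np.arctan2(*dr[::-1]));u=dr/np.linalg.norm(dr)
print(t,ang,c-.042*u);target([*(c-.042*u),.06],ang)
E
```

```text
clock: 17.7
position: [0.616, -0.0465, 0.0031]
ee_rot: [0.707, -0.707, 0.016, -0.016]
contact_force: [-1.1, 0.4, 0.1]
width: 0.011
[ 0.61603798 -0.04645876  0.00306275] [-0.02035972  0.03096619] 0.011000360911424542 [-1.10067661  0.41549943  0.11629141]
(array([ 0.6337, -0.0497,  0.004 ]), array([331.2, 247.3]), np.int32(28), array([5, 7], dtype=int32))
(array([ 0.493 , -0.1572,  0.004 ]), array([247.6, 261.4]), np.int32(105), array([14, 10], dtype=int32))
[ 0.55370015 -0.10571049] 40.66648999486996 [ 0.46214235 -0.18436951]
shift cm [-14.81  -5.7  -14.46] turn [ 0.  -5.4  0. ] sgn 1
```

View pics/s11.png

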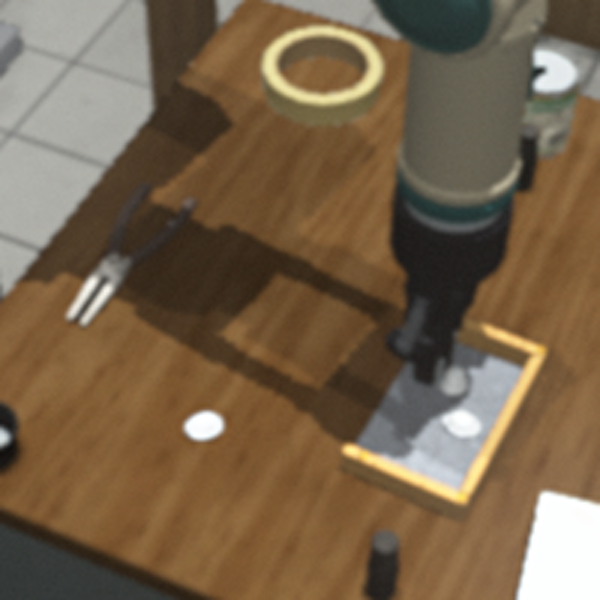

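cup_c is inside the bay at crop (455,382). I'll back off, lift, and move behind cup_a.

```bash
python3 -m jog '[222,-0.6,0,0,0,0,0, 222,-2,-0.2,0,0,0,0, 222,-4,-2.5,0,0,0,0, 222,-6.5,-5.7,-1.5,0,-0.6,0, 222,-8,-5.7,-4,0,-1.7,0, 222,-10,-5.7,-6.5,0,-2.8,0, 222,-12,-5.7,-9,0,-3.8,0, 222,-13.5,-5.7,-11.5,0,-4.8,0, 222,-14.8,-5.7,-13.5,0,-5.4,0, 222,-14.8,-5.7,-14.4,0,-5.4,0, 222,-14.8,-5.7,-14.4,0,-5.4,0]'
python3 - <<'E'
from h import *
p,R=pose();s=get_state();print(p)
d=get_image("side")
for c in cups(d,lo=(.45,-.3),hi=(.7,.1)): print(c)
cv2.imwrite("pics/s12.png",cv2.resize(d["color"][120:320,180:380],None,fx=3,fy=3,interpolation=cv2.INTER_CUBIC))
d=get_image("top");cv2.imwrite("pics/t12.png",d["color"])
c=np.array([.494,-.157]);t=wld((-.08,-.031));dr=t-c;ang=np.degrees(np.arctan2(*dr[::-1]));u=dr/np.linalg.norm(dr)
target([*(c-.042*u),.0033],ang);target([*(t-.019*u),.0033],ang)
E
```

```text
clock: 19.12
position: [0.4679, -0.171, 0.0594]
ee_rot: [-0.658, 0.673, 0.231, -0.246]
contact_force: [-0.3, -0.4, 0.2]
width: 0.011
[ 0.46786946 -0.17101154  0.05938273]
(array([ 0.495 , -0.1585,  0.004 ]), array([248.1, 262.2]), np.int32(50), array([10,  7], dtype=int32))
shift cm [-1.17  5.64 -0.62] turn [ 0.09 -0.15 -0.19] sgn 1
shift cm [ 9.    5.36 -0.41] turn [ 0.09 -0.15 -0.19] sgn 1
```

View pics/s12.png

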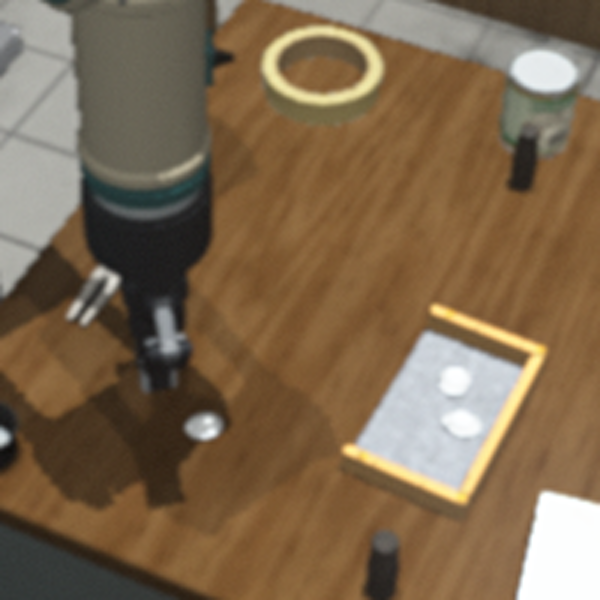

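View pics/t12.png

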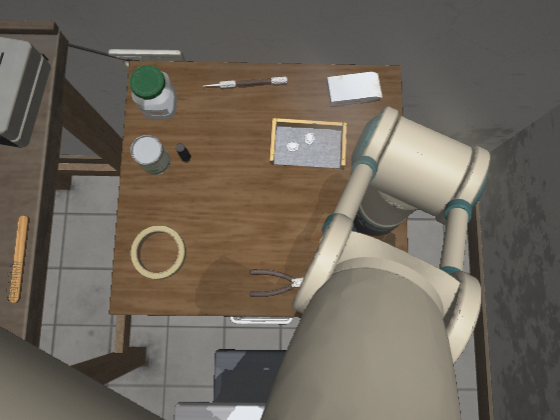

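cups b and c rest in the bay, at top-view (309,139) and (292,146). The arm hadn't finished converging, so I'll let it settle.

```bash
python3 -m jog '[222,0,0,0,0,0,0, 222,0,0,0,0,0,0]'
python3 - <<'E'
from h import *
p,R=pose();s=get_state();print(p,s["qpos"].round(2),R.as_matrix().round(3))
c=np.array([.494,-.157]);t=wld((-.08,-.031));dr=t-c;ang=np.degrees(np.arctan2(*dr[::-1]));u=dr/np.linalg.norm(dr)
target([*(c-.042*u),.0033],ang);target([*(t-.019*u),.0033],ang)
E
```

```text
clock: 19.48
position: [0.4678, -0.1707, 0.0591]
ee_rot: [-0.658, 0.673, 0.231, -0.246]
contact_force: [-0.2, 0.5, -0.1]
width: 0.0111
[ 0.46782849 -0.17066492  0.05911786] [-0.47  0.33  1.92 -0.04  0.9  -2.7 ] [[ 0.771 -0.013 -0.636]
 [ 0.636 -0.027  0.771]
 [-0.027 -1.    -0.013]]
shift cm [-1.16  5.62 -0.62] turn [ 0.09 -0.14 -0.2 ] sgn 1
shift cm [ 9.01  5.34 -0.42] turn [ 0.09 -0.14 -0.2 ] sgn 1
```

Joint 6 is at its limit (-2.70), so this orientation can't be reached from this side. The grasp is symmetric, so I'll take the half turn, away from the limit.

```bash
python3 -m jog '[222,0,0,0,0,1.2,0, 222,0,0,0,0,2.4,0, 222,0,0,0,0,3.6,0, 222,0,0,0,0,4.8,0, 222,0,0,0,0,6,0, 222,0,0,0,0,7.2,0, 222,0,0,0,0,8.4,0, 222,0,0,0,0,9.6,0, 222,0,0,0,0,10.8,0, 222,0,0,0,0,11.2,0]'; python3 -m jog '[222,0,0,0,0,1.2,0, 222,0,0,0,0,2.4,0, 222,0,0,0,0,3.6,0, 222,0,0,0,0,4.8,0, 222,0,0,0,0,6,0, 222,0,0,0,0,7.2,0, 222,0,0,0,0,8.4,0, 222,0,0,0,0,9.6,0, 222,0,0,0,0,10.8,0, 222,0,0,0,0,11.2,0, 222,0,0,0,0,11.2,0, 222,0,0,0,0,11.2,0]'
python3 - <<'E'
from h import *
p,R=pose();s=get_state();print(p,s["qpos"].round(2),R.as_matrix().round(3))
c=np.array([.494,-.157]);t=wld((-.08,-.031));dr=t-c;ang=np.degrees(np.arctan2(*dr[::-1]));u=dr/np.linalg.norm(dr)
target([*(c-.042*u),.0033],ang);target([*(t-.019*u),.0033],ang)
E
```

```text
clock: 20.72
position: [0.4677, -0.1708, 0.0591]
ee_rot: [-0.629, 0.651, -0.3, 0.3]
contact_force: [-0.4, -0.1, 0.4]
width: 0.0111
clock: 22.22
position: [0.4677, -0.1709, 0.0591]
ee_rot: [-0.236, 0.251, -0.656, 0.671]
contact_force: [0.3, 1.0, -0.1]
width: 0.0111
[ 0.46770926 -0.17085203  0.0591352 ] [-0.47  0.33  1.92 -0.04  0.9   0.42] [[-0.762 -0.013  0.647]
 [-0.647 -0.027 -0.762]
 [ 0.027 -1.     0.013]]
shift cm [1.15 5.63 0.6 ] turn [-0.09 -0.04  0.2 ] sgn -1
shift cm [-9.02  5.35  0.54] turn [-0.09 -0.04  0.2 ] sgn -1
```

```bash
python3 -m jog '[222,0.6,0,0.3,-0.09,-0.04,0.2, 222,1.15,0.5,0.6,-0.09,-0.04,0.2, 222,1.15,1.8,0.6,-0.09,-0.04,0.2, 222,1.15,3.3,0.6,-0.09,-0.04,0.2, 222,1.15,4.6,0.6,-0.09,-0.04,0.2, 222,1.15,5.3,0.6,-0.09,-0.04,0.2, 222,1.15,5.6,0.6,-0.09,-0.04,0.2, 222,1.15,5.6,0.6,-0.09,-0.04,0.2, 222,1.15,5.6,0.6,-0.09,-0.04,0.2]'
python3 - <<'E'
from h import *
p,R=pose();s=get_state();print(p,s["contact_force"],R.as_matrix().round(3))
c=np.array([.494,-.157]);t=wld((-.08,-.031));dr=t-c;ang=np.degrees(np.arctan2(*dr[::-1]));u=dr/np.linalg.norm(dr)
target([*(t-.019*u),.0033],ang)
d=get_image("side")
for c in cups(d,lo=(.45,-.3),hi=(.7,.1)): print(c)
cv2.imwrite("pics/s13.png",cv2.resize(d["color"][120:320,180:380],None,fx=3,fy=3,interpolation=cv2.INTER_CUBIC))
E
```

```text
clock: 23.35
position: [0.4624, -0.1847, 0.004]
ee_rot: [-0.246, 0.245, -0.663, 0.663]
contact_force: [0.5, -0.1, -0.9]
width: 0.0112
[ 0.46243599 -0.18467992  0.00397194] [ 0.54294919 -0.10213071 -0.91339916] [[-0.759  0.001  0.651]
 [-0.651 -0.    -0.759]
 [-0.001 -1.     0.001]]
shift cm [-10.17   0.08  -0.06] turn [-0.01 -0.01 -0.01] sgn -1
(array([ 0.4954, -0.1556,  0.004 ]), array([248.9, 261.3]), np.int32(66), array([11,  9], dtype=int32))
```

View pics/s13.png

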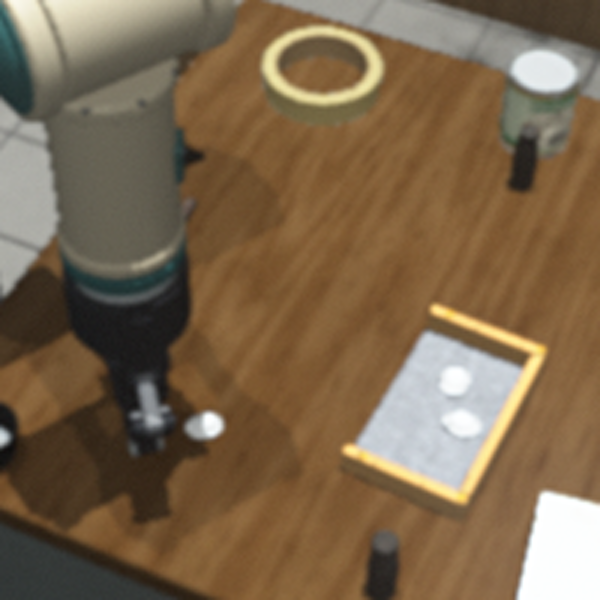

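The fingers are behind cup_a, which is at crop (205,426). I'll sweep it diagonally 10.2 cm along tool -x.

```bash
python3 -m jog '[222,-0.4,0.05,0,0,0,0, 222,-0.9,0.08,0,0,0,0, 222,-1.4,0.08,0,0,0,0, 222,-1.9,0.08,0,0,0,0, 222,-2.4,0.08,0,0,0,0, 222,-2.9,0.08,0,0,0,0, 222,-3.4,0.08,0,0,0,0, 222,-3.9,0.08,-0.05,0,0,0, 222,-4.4,0.08,-0.05,0,0,0, 222,-4.9,0.08,-0.05,0,0,0, 222,-5.5,0.08,-0.05,0,0,0, 222,-6.1,0.08,-0.05,0,0,0]'
python3 - <<'E'
from h import *
p,R=pose();s=get_state();print(p,s["contact_force"])
c=np.array([.494,-.157]);t=wld((-.08,-.031));dr=t-c;ang=np.degrees(np.arctan2(*dr[::-1]));u=dr/np.linalg.norm(dr)
target([*(t-.019*u),.0033],ang)
d=get_image("side")
for c in cups(d,lo=(.45,-.3),hi=(.7,.1)): print(c)
cv2.imwrite("pics/s14.png",cv2.resize(d["color"][120:320,180:380],None,fx=3,fy=3,interpolation=cv2.INTER_CUBIC))
E
```

```text
clock: 24.9
position: [0.5084, -0.1442, 0.0028]
ee_rot: [0.245, -0.245, 0.663, -0.663]
contact_force: [0.1, 0.7, -0.5]
width: 0.0108
[ 0.50842273 -0.14415691  0.00282935] [ 0.11030906  0.70388804 -0.48344807]
shift cm [-4.04 -0.04  0.03] turn [-0.   -0.01 -0.  ] sgn -1
```

View pics/s14.png

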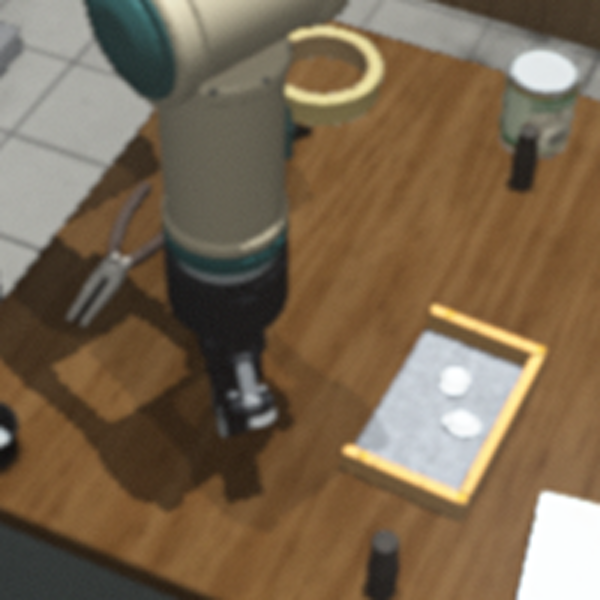

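cup_a shows at the front edge of the fingers, crop (265,417). I'll finish this leg, then back off and look.

```bash
python3 -m jog '[222,-0.5,0,0,0,0,0, 222,-1.1,0,0,0,0,0, 222,-1.7,0,0,0,0,0, 222,-2.3,0,0,0,0,0, 222,-2.9,0,0,0,0,0, 222,-3.4,0,0,0,0,0, 222,-3.8,0,0,0,0,0, 222,-4,0,0,0,0,0, 222,-3.6,0,0,0,0,0, 222,-2,0,0,0,0,0, 222,-1,-1.5,0,0,0,0, 222,-0.5,-4,0,0,0,0]'; python3 -m jog '[222,0,-0.5,0,0,1.2,0, 222,0,-0.5,0,0,2.4,0, 222,0,-0.5,0,0,3.6,0, 222,0,-0.5,0,0,4.8,0, 222,0,-0.5,0,0,5.4,0, 222,0,-0.5,0,0,5.4,0]'
python3 - <<'E'
from h import *
p,R=pose();s=get_state();print(p,bay(p),s["qpos"].round(2),s["contact_force"],R.as_matrix().round(3)[:,0])
d=get_image("side")
for c in cups(d,lo=(.45,-.3),hi=(.7,.1)): print(c)
cv2.imwrite("pics/s15.png",cv2.resize(d["color"][120:320,180:380],None,fx=3,fy=3,interpolation=cv2.INTER_CUBIC))
E
```

```text
clock: 26.45
position: [0.5101, -0.1418, 0.0433]
ee_rot: [0.244, -0.245, 0.664, -0.663]
contact_force: [-1.0, -0.8, 0.5]
width: 0.0111
clock: 27.2
position: [0.5116, -0.1418, 0.0488]
ee_rot: [0.016, -0.016, -0.707, 0.707]
contact_force: [0.1, -0.1, 0.3]
width: 0.0111
[ 0.51155896 -0.14181937  0.04879399] [-0.12049316 -0.06894781] [-0.4   0.38  1.86  0.    0.9   1.21] [ 0.09363434 -0.08551427  0.34546172] [-0.999  0.045 -0.001]
(array([ 0.5519, -0.1059,  0.004 ]), array([284.4, 253.3]), np.int32(86), array([12,  9], dtype=int32))
```

View pics/s15.png

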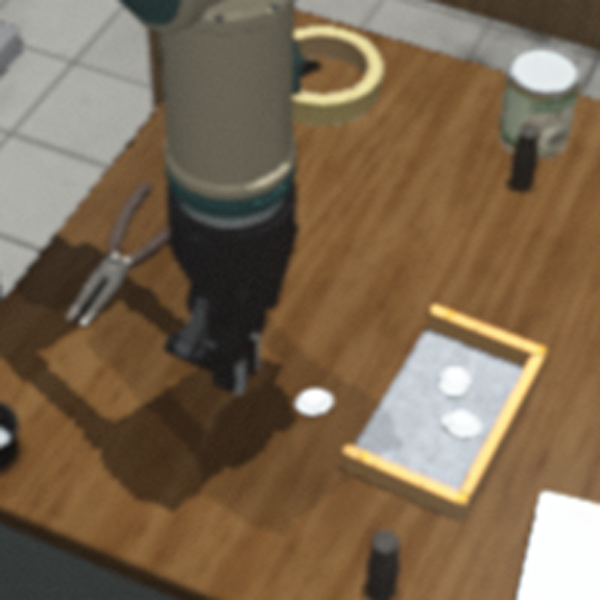

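cup_a is at crop (314,402), about (0.5535,-0.106). I'll line up behind it and push straight in.

```bash
python3 - <<'E'
from h import *
c=np.array([.5535,-.106]);print(bay(c));s=c-.04*EX
target([*s,.0033],-2.55)
target([*wld((-.022,bay(c)[1])),.0033],-2.55)
E
```

```text
[-0.08018707 -0.03129813]
shift cm [-0.02  4.53 -3.76] turn [-0.   -0.   -0.01] sgn -1
shift cm [-9.84  4.54 -3.76] turn [-0.   -0.   -0.01] sgn -1
```

```bash
python3 -m jog '[222,0,0,-1.5,0,0,0, 222,0,0,-3,0,0,0, 222,0,1,-3.76,0,0,0, 222,0,2.5,-3.76,0,0,0, 222,0,3.8,-3.76,0,0,0, 222,0,4.4,-3.76,0,0,0, 222,0,4.5,-3.76,0,0,0, 222,0,4.5,-3.76,0,0,0, 222,-0.5,4.53,-3.76,0,0,0, 222,-1,4.53,-3.76,0,0,0, 222,-1.5,4.53,-3.76,0,0,0, 222,-2,4.53,-3.76,0,0,0]'
python3 - <<'E'
from h import *
p,R=pose();s=get_state();print(p,bay(p),s["contact_force"])
target([*wld((-.022,-.031)),.0033],-2.55)
d=get_image("side")
for c in cups(d,lo=(.45,-.3),hi=(.7,.1)): print(c)
cv2.imwrite("pics/s16.png",cv2.resize(d["color"][120:320,180:380],None,fx=3,fy=3,interpolation=cv2.INTER_CUBIC))
E
```

```text
clock: 28.75
position: [0.5341, -0.1045, 0.0027]
ee_rot: [-0.016, 0.016, 0.707, -0.707]
contact_force: [-0.9, 0.5, -0.0]
width: 0.0111
[ 0.53407682 -0.10450865  0.00265038] [-0.09965737 -0.03067231] [-0.91465774  0.46336151 -0.02058765]
shift cm [-7.77 -0.06  0.03] turn [ 0.   -0.01 -0.  ] sgn -1
(array([ 0.5537, -0.1073,  0.004 ]), array([284.9, 254. ]), np.int32(26), array([8, 5], dtype=int32))
```

View pics/s16.png

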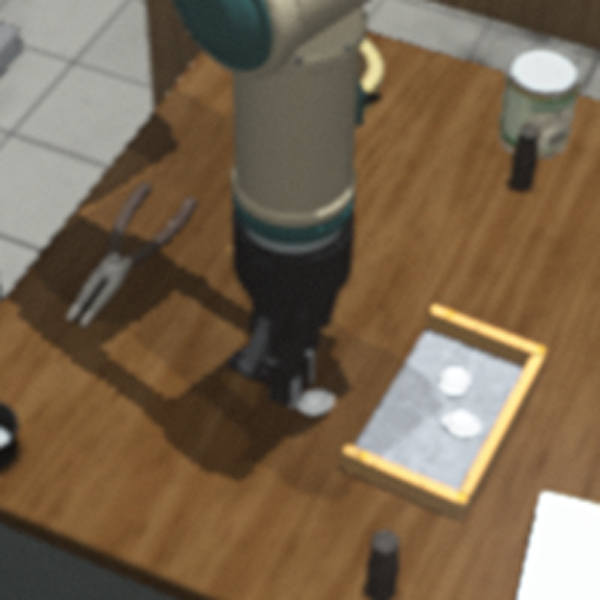

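```bash
python3 -m jog '[222,-0.5,-0.05,0,0,0,0, 222,-1.1,-0.05,0,0,0,0, 222,-1.7,-0.05,0,0,0,0, 222,-2.3,-0.05,0,0,0,0, 222,-2.9,-0.05,0,0,0,0, 222,-3.5,-0.05,0,0,0,0, 222,-4.1,-0.05,0,0,0,0, 222,-4.7,-0.05,0,0,0,0, 222,-5.3,-0.05,0,0,0,0, 222,-5.9,-0.05,0,0,0,0, 222,-6.4,-0.05,0,0,0,0, 222,-6.9,-0.05,0,0,0,0]'
python3 -m jog '[222,-0.3,0,0,0,0,0, 222,-0.6,0,0,0,0,0, 222,-0.8,0,0,0,0,0, 222,-0.8,0,0,0,0,0, 222,-0.4,0,0,0,0,0, 222,0.5,0,0,0,0,0, 222,2,0,0,0,0,0, 222,4,-2,0,0,0,0, 222,7,-6,0,0,0,0, 222,11,-11,0,0,0,0, 222,15,-16,0,0,0,0, 222,18,-18,0,0,0,0]'
python3 - <<'E'
from h import *
p,R=pose();s=get_state();print(p,s["contact_force"])
d=get_image("side")
cv2.imwrite("pics/s17.png",cv2.resize(d["color"][120:320,180:380],None,fx=3,fy=3,interpolation=cv2.INTER_CUBIC))
d=get_image("top");cv2.imwrite("pics/t17.png",d["color"])
E
```

```text
clock: 30.3
position: [0.6028, -0.1076, 0.003]
ee_rot: [-0.016, 0.016, 0.707, -0.707]
contact_force: [-0.1, 0.1, 0.0]
width: 0.011
clock: 31.8
position: [0.4209, -0.0994, 0.1853]
ee_rot: [0.015, -0.017, -0.707, 0.707]
contact_force: [0.4, -0.8, 0.0]
width: 0.0115
[ 0.4209082  -0.09941174  0.18531724] [ 0.37322232 -0.8127157   0.03283481]
```

View pics/s17.png

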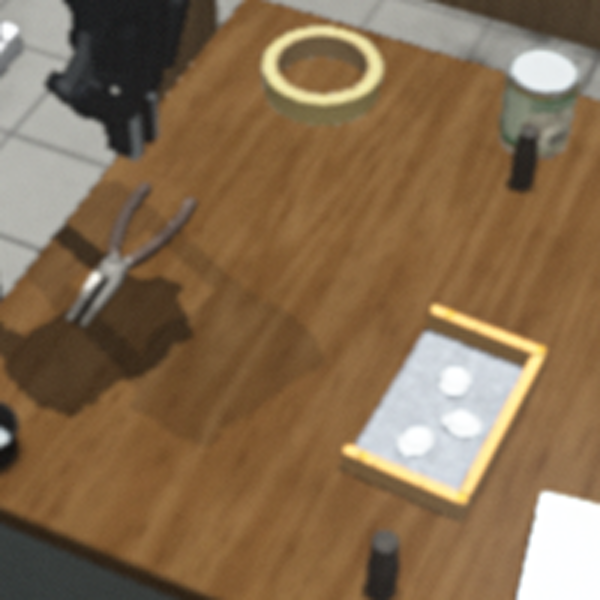

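View pics/t17.png

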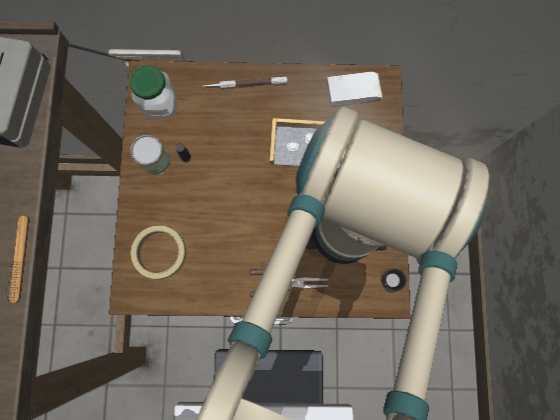

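All three cups are in the bay, at crop (455,381), (462,423) and (416,440). Last, a numeric check of the cups, punches and pliers.

```bash
python3 - <<'E'
from h import *
d=get_image("side")
for n,p in [("c",(455,381)),("b",(462,423)),("a",(416,440))]:
    print(n,(bay(onz(d,(180+p[0]/3-.33,120+p[1]/3-.33),.005))*1000).round(1))
i0=cv2.imread("pics/side0.png");df=cv2.absdiff(i0,d["color"]).max(2)
for n,(x0,y0,x1,y1) in dict(pR=(298,294,316,324),pL=(346,160,361,188),rails=(292,220,365,290)).items(): print(n,df[y0:y1,x0:x1].max())
for im in (i0,d["color"]):
    m=(cv2.cvtColor(im,cv2.COLOR_BGR2GRAY)[178:232,198:248]); 
o=np.hstack([i0[175:235,195:255],d["color"][175:235,195:255]]);cv2.imwrite("pics/pl.png",cv2.resize(o,None,fx=5,fy=5))
E
```

```text
c [-2.7 29.5]
b [16.  -1.6]
a [ -5.8 -29.2]
pR 15
pL 15
rails 67
```

View pics/pl.png

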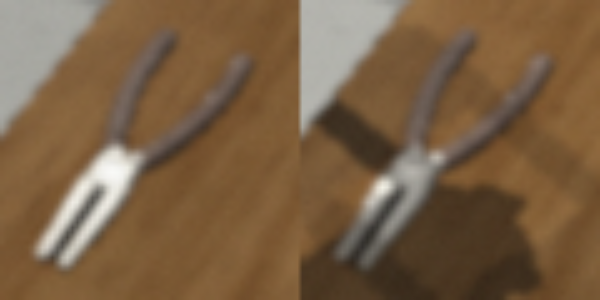

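The pliers look unmoved, with only the arm's shadow across them, and neither punch has changed. The cups are at least 20 mm inside the mouth line. I'll hand in.

```bash
python3 -c "
from rig import *
print(get_state()['clock'],get_state()['contact_force']);print(sign_off())"
```

```text
31.95 [ 0.49664054 -0.4283703  -0.11317515]
the job is handed in; nothing more can be done
None
```

All three ear cups lie at rest inside the bay, and I handed the job in at 32 s with the arm raised and touching nothing. I pushed each one along the surface at about 5 cm/s, nested against two fingertips held 11 mm apart. cup_b went straight in; cup_c and cup_a each took a diagonal leg followed by a straight one.

- **Cups:** in bay coordinates (mm) the side view put the cup centres at:
  - cup_c: (-3, +30)
  - cup_b: (+16, -2)
  - cup_a: (-6, -29)

  By those figures every cup is over 20 mm inside the mouth line and clear of the rails. The arm hid cup_a from the top camera at the end, so its final position rests on the side view alone.
- **Left alone:** the two punches match the first picture, and the pliers look unmoved by eye, with only the arm's shadow over them.
- **Forces:** the wrist force stayed around 2 N or less at every reading.
- **One snag:** moving to cup_a, joint 6 came to rest at its -2.70 limit, so I turned the tool half a turn, away from the limit, and carried on. Nothing reported a range fault.

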